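# Release a roller blank from the carver's feed chute

## Robot

A 6-joint arm with a two-finger parallel gripper is mounted at the origin on the work surface. World frame = base frame: x ahead of the robot, y to its left, z up, the work surface at z = 0. Lengths are in m, angles in rad, forces in N, time in s.
With the tool pointing down it reaches from about 0.275 to 0.75 m from the base axis. Payload 10.2 kg.
Tool frame: the origin (TCP) lies at the very end of the fingers, on their centre line; the grasp point (between the pads) lies r.grip_point_offset behind it (r.grip_point_offset is the distance from the TCP to the grasp point, in m); z points along the fingers, y is the direction in which the jaws open and shut (so a half turn about z gives the same grasp; the last joint's range is limited). The gripper opens to 85 mm and grips with 20 to 120 N. Pads are 22 mm wide; open, the fingers measure 114 mm over their backs; the gripper's body (76 mm by 85 mm) begins 54 mm behind the grasp point. The pads swing forward as they close: fully open they stand 13 mm farther back than shut.
Start: joints at [1.052, 0.313, 1.498, -0, 1.331, -0.223], TCP at [0.153, 0.502, 0.231] pointing down, gripper open.
Joint ranges: [-2.94, 2.94], [-0.97, 2.17], [0.19, 2.56], [-1.23, 4.37], [0.02, 3.11], [-2.88, 2.88]. Speed limits (rad/s): [2.39, 2.39, 3.01, 3.14, 3.14, 3.14].

## Interface

Orientations are given as a unit quaternion [x, y, z, w].
In Python, from station import state, vision, r gives the robot as it stands.
- The arm moves only by the tool play_rows, never from a script. Its argument "motion" is a list of rows, each a list of 7 numbers: the shift along the world's x, y, z in mm, then the turn, a rotation vector about the world's x, y, z in rad, then the closure, from 0 (fully open) to 1 (shut). In form: [[dx, dy, dz, rx, ry, rz, claw], ...]. A call has 1 to 8 rows; each row is the pose to reach, as a shift and turn from the pose measured when the call began; what a row does not reach only later rows make up. A row lasts 1/10 s, in which the tool goes at most 50 mm and 8.59 degrees, less where a joint would pass 70% of its speed; a pose out of reach is approached as far as the arm can. A call with a gripper value outside its range is refused whole. The fingers move at their own pace and stop on an object; "squeeze" is the grip in N (left out, the last holds). Time passes only in rows, so rows that repeat a pose let the fingers close. It gives the time, the measured TCP pose, the force and the opening at its end, in the units of the state.
- state(): the state, without advancing time (a new reading comes with each control period).
- vision.read_camera(name): name is "scene" or "top"; returns the picture (480x640x3 uint8, red, green, blue); there is no depth.
- vision.get_calibration(name): a dict with "fovy" (degrees; the focal length in pixels is half the picture's height over the tangent of half this angle, whatever the lens; pixels are square), "cx", "cy" (the principal point, pixels), "k1" (the pictures are not rectified: a ray, as slopes to the right and down, at radius r is drawn at 1 + k1 r^2 times it, then the intrinsics apply), "R" (3x3) and "t" (3): a world point X has camera coordinates R X + t. Camera axes: x right, y down, z forward; pixel columns grow to the right and rows downward; lengths in m; the calibration is good to about 2 mm. A picture is of the moment at which its call begins. get_calibration takes no time and is no camera call.
- r.hand_in(): hands the job in, once; it reports no verdict.
The state is a dict: "t": time; "qpos": joint angles; "dq": joint speeds; "joint_efforts": joint torques, N m; "position": TCP position; "orientation": TCP orientation; "force": force on the tool from outside, world axes, zero at the start; "torque": the same for the moment, N m; "width": finger opening in m.
Only numpy, scipy, OpenCV 4.12 (cv2) and the standard library are available. Lean on these libraries where they do the work, as an engineer would, in place of code of your own. Each camera call takes 0.05 s, during which the arm holds its last target. There are 200 camera calls.

## Task

Two alike wooden feed chutes stand on the carver's bench, one holding a turned wooden roller behind its gate, the other a wooden ball. Pull the sprung gate of the roller's chute straight up to its stop by its knob and keep it there until the roller has rolled down into the tray, then let the gate drop fully shut again. Leave the ball's gate shut.

Things in the scene. Friction and masses are not known exactly. Their poses are not given: they have to be found in the camera images.
- gate_knob (a point): Centre of the round dark wooden knob, 32 mm in diameter and 32 mm high, upright on a 14 mm stem atop the roller chute's steel gate; 152 mm above the bench when shut, rising with the gate. Its x axis points up the chute, -x to the tray, z up. The gate guides below it end 118 mm above the bench; only the ball chute's like knob is as tall nearby.
- gate (a joint): Lift of the roller chute's gate in m: 0 shut, 0.050 at its upper stop. It slides straight up against a spring: about 6 N to start, 10 N at the stop, weight included; let go, it drops shut by itself. The roller passes under the gate only when it is lifted more than about 38 mm.
- roller_mid (a point): Centre of the turned wooden roller, 36 mm in diameter, 54 mm long, lying across the chute just behind the gate. Released, it rolls in about a second down the floor (10 degree slope) into the open tray before the gate and rests against its end wall, its centre about 67 mm in front of the gate (along the knob's -x) and about 118 mm below the knob.
- ball_gate (a joint): Lift of the like gate (same knob and spring) of the other chute, which holds a 36 mm wooden ball: 0 shut. To be left shut.
There are look-alikes about, which are no part of the job. Leave any green look-alike of the part that bears roller_mid alone.

How it is judged:
On the way:
1. the roller's gate is pulled up to its stop (lift over 43 mm) and kept there until the roller is in the tray (centre over 45 mm in front of the gate) (value of joint gate above 0.043 m and x of roller_mid in the frame of gate_knob below -0.045 m), for 0.1 s.
At the end, for the whole second after the job is handed in: the roller lies in the tray of its chute (centre 45 to 85 mm in front of the gate, at least 95 mm below the knob's centre), its gate is shut again (lift under 4 mm), and the ball's gate is shut (lift under 4 mm) (value of joint each of gate, ball_gate below 0.004 m and x of roller_mid in the frame of gate_knob between -0.085 and -0.045 m and z of roller_mid in the frame of gate_knob below -0.095 m); the robot touches nothing.
It fails at once if the ball chute's gate is lifted more than 10 mm (value of joint ball_gate above 0.01 m).
It also fails if it takes over 32 s, if anything falls off the work surface, if the arm or the gripper's body presses on something with over 40 N, if the wrist force passes 120 N, or if a joint passes its speed limit or range.

## Working session

There is one attempt and no reset: what is moved stays moved. The work goes in short steps, Python scripts to look and compute and a tool call to move; the robot and the scene stay as the last step left them, time stands still between calls to the robot, and variables do not carry over. Pictures are saved under pics/ and viewed, about 8 in all and at most 12, crops included, and the job is handed in when it is done.

Besides the shell and the picture viewer there is one more tool, called after ">>>" as name(argument=value, ...), one argument or row to a line, values as JSON. play_rows: Moves the arm, as the interface text tells. Its arguments: {"type":"object","properties":{"motion":{"type":"array","items":{"type":"array","items":{"type":"number"}}},"squeeze":{"type":"number"}},"required":["motion"]}

```bash
mkdir -p pics; ls
python3 - <<'E'
from station import state, vision, r
import cv2
for n in("scene","top"):
    cv2.imwrite(f"pics/{n}0.png",vision.read_camera(n)[:,:,::-1]); c=vision.get_calibration(n); print(c)
print(state(), r.grip_point_offset)
E
```

```text
pics
{'fovy': 47.17198437793381, 'cx': 312.21615710771044, 'cy': 240.67312434899404, 'k1': 0.04421129767352806, 'R': array([[-0.17141235,  0.98498399, -0.02059978],
       [ 0.52177509,  0.07302644, -0.8499517 ],
       [-0.83568449, -0.15644068, -0.52645774]]), 't': array([ 0.07797443, -0.20517535,  1.47717859])}
{'fovy': 45.434365364732116, 'cx': 316.59257997120716, 'cy': 223.4194783535668, 'k1': 0.016210991790428595, 'R': array([[ 0.01239008, -0.9997632 , -0.01788933],
       [-0.99546107, -0.01064452, -0.0945725 ],
       [ 0.09435968,  0.0189799 , -0.99535723]]), 't': array([0.02213885, 0.60528278, 0.86179329])}
{'t': 0.1, 'qpos': array([ 1.05158387e+00,  3.13414921e-01,  1.49834951e+00, -1.11824361e-05,
        1.33103479e+00, -2.23356145e-01]), 'dq': array([ 0.00074298, -0.00210611, -0.0036661 , -0.00037824,  0.00153859,
       -0.00069362]), 'joint_efforts': array([ 2.72435253e-03, -4.12904942e+01, -2.60144824e+01, -1.30281692e-04,
        2.98278450e-03,  4.50071400e-05]), 'position': array([0.15294171, 0.50198413, 0.230786  ]), 'orientation': array([ 1.47387891e-01,  9.89078584e-01, -5.64147940e-04, -2.13818599e-04]), 'force': array([-0.27752234,  0.19084961, -0.92564871]), 'torque': array([-0.00726137, -0.03185322,  0.01147267]), 'width': 0.08552278101120528} 0.0187
```

View pics/scene0.png

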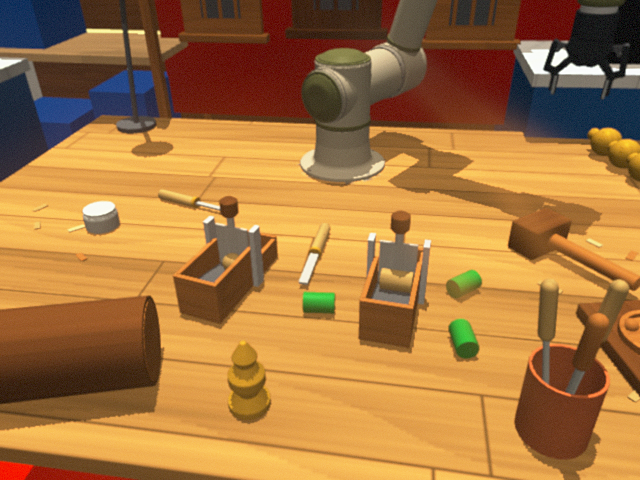

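View pics/top0.png

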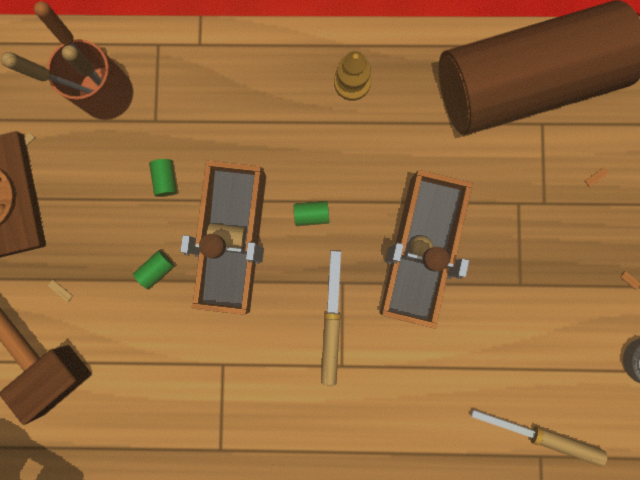

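Scene picture: the roller sits on the +x side of the gate of the chute with its knob at (400,222). The ball's chute has its knob at (229,207). In the top picture, the roller's knob is at (212,246) and the ball's is at (437,259). So up the chute is about +x and the tray is on the robot's side.

```bash
cat > h.py <<'E'
import numpy as np, cv2
from station import state, vision, r
def cal(n):
    c=vision.get_calibration(n); f=240/np.tan(np.radians(c["fovy"]/2))
    return c,np.array([[f,0,c["cx"]],[0,f,c["cy"]],[0,0,1]]),np.array([c["k1"],0,0,0.])
def ray(n,uv):
    c,K,d=cal(n); p=cv2.undistortPoints(np.array([[uv]],float),K,d)[0,0]
    return -c["R"].T@c["t"], c["R"].T@np.array([*p,1])
def onz(n,uv,z):
    o,v=ray(n,uv); return o+v*(z-o[2])/v[2]
def tri(a,b):
    (o1,v1),(o2,v2)=ray("top",a),ray("scene",b)
    s=np.linalg.lstsq(np.c_[v1,-v2],o2-o1,rcond=None)[0]
    p,q=o1+v1*s[0],o2+v2*s[1]; return (p+q)/2,np.linalg.norm(p-q)
def blob(im,near,rad=22):
    hsv=cv2.cvtColor(im,cv2.COLOR_RGB2HSV)
    m=((hsv[...,2]<135)&(hsv[...,1]>110)).astype(np.uint8)
    k=np.zeros_like(m); cv2.circle(k,near,rad,1,-1); m=cv2.morphologyEx(m*k,cv2.MORPH_OPEN,np.ones((5,5)))
    n,l,s,c=cv2.connectedComponentsWithStats(m); i=1+np.argmax(s[1:,4]); return c[i],s[i]
E
python3 - <<'E'
from h import *
T,S=[cv2.imread(f"pics/{n}0.png")[:,:,::-1].copy() for n in("top","scene")]
for a,b in(((212,246),(400,222)),((437,259),(229,207))):
    (ca,sa),(cb,sb)=blob(T,a),blob(S,b); print(ca,sa,cb,sb,tri(ca,cb),onz("top",ca,.16))
# guides top (z .118) in top view
for p in((188,245),(252,251),(398,252),(462,268)): print(p,onz("top",p,.118))
# box corners z~.05
for p in((210,164),(260,168),(195,309),(246,312)): print(p,onz("top",p,.05))
E
```

```text
[214.375      242.15694444] [200 228  33  30 720] [399.85267857 225.98214286] [391 220  19  14 224] (array([0.56668596, 0.16590496, 0.14863231]), np.float64(0.004057868842025184)) [0.56620446 0.16160134 0.16      ]
[435.68544601 256.15805947] [419 243  34  28 639] [228.9408867  210.25615764] [221 204  17  14 203] (array([ 0.55098895, -0.12990823,  0.14835488]), np.float64(0.0047322099404735534)) [ 0.55111851 -0.13005004  0.16      ]
(188, 245) [0.5643361  0.20671435 0.118     ]
(252, 251) [0.55696828 0.11697649 0.118     ]
(398, 252) [ 0.55793182 -0.08598579  0.118     ]
(462, 268) [ 0.53691331 -0.17394948  0.118     ]
(210, 164) [0.69289805 0.19358568 0.05      ]
(260, 168) [0.68739429 0.11654797 0.05      ]
(195, 309) [0.47213643 0.20947607 0.05      ]
(246, 312) [0.46865358 0.13276713 0.05      ]
```

>>> play_rows(
  motion=[
    [34,-28,0,0,0,0.02,0],
    [68,-56,0,0,0,0.04,0],
    [102,-85,0,0,0,0.06,0],
    [136,-113,0,0,0,0.08,0],
    [170,-141,0,0,0,0.1,0],
    [204,-170,0,0,0,0.12,0],
    [238,-198,0,0,0,0.13,0],
    [272,-226,0,0,0,0.14,0],
  ],
  squeeze=50,
)

```text
t: 0.9
position: [0.426, 0.2745, 0.2306]
orientation: [0.078, 0.997, -0.001, -0.0]
force: [0.3, 1.0, 0.3]
width: 0.0852
```

Run:
```python
from h import *
print(state()["position"])
T=cv2.imread("pics/top0.png")
cv2.imwrite("pics/crop.png",np.hstack([cv2.resize(T[215:275,170:270],None,fx=4,fy=4),cv2.resize(cv2.imread("pics/scene0.png")[190:250,350:450],None,fx=4,fy=4)]))
for p in((212,246),(212,244)): print(onz("top",p,.168))
```

```text
[0.42599351 0.27454276 0.23062563]
[0.56065621 0.16298567 0.168     ]
[0.56327537 0.16306406 0.168     ]
```

View pics/crop.png

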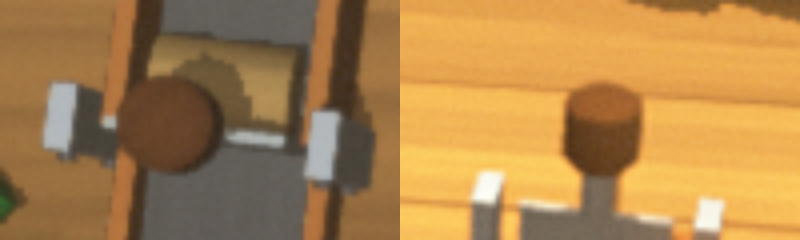

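The crop shows the round knob top centred at top-view pixel (211.8,245.8), with the stem and guides below it. That puts the knob at about (0.561, 0.163).

>>> play_rows(
  motion=[
    [34,-28,0,0,0,0.02,0],
    [68,-56,0,0,0,0.04,0],
    [102,-84,0,0,0,0.06,0],
    [135,-112,0,0,0,0.07,0],
    [135,-112,0,0,0,0.07,0],
    [135,-112,-15,0,0,0.07,0],
    [135,-112,-30,0,0,0.07,0],
    [135,-112,-30,0,0,0.07,0],
  ],
)

```text
t: 1.7
position: [0.5598, 0.1628, 0.1986]
orientation: [0.043, 0.999, -0.001, -0.003]
force: [-0.1, -0.1, -0.1]
width: 0.0853
```

Run:
```python
from h import *
print(state()["position"])
T,S=[vision.read_camera(n)[:,:,::-1] for n in("top","scene")]
cv2.imwrite("pics/c2.png",np.hstack([cv2.resize(T[190:290,160:260],None,fx=4,fy=4),cv2.resize(S[160:260,350:450],None,fx=4,fy=4)]))
```

```text
[0.55975744 0.16277768 0.19857045]
```

View pics/c2.png

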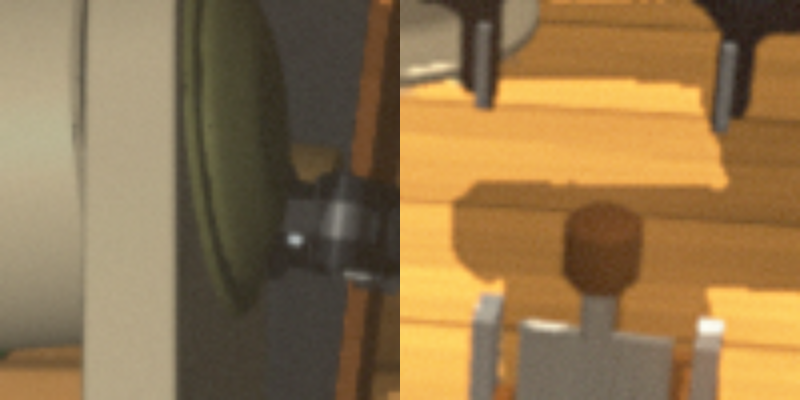

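The open fingers straddle the knob: their midpoint is at column 603 of the crop and the knob is at 602. I'll go down and close.

>>> play_rows(
  motion=[
    [1,0,-20,0,0,0,0],
    [1,0,-40,0,0,0,0],
    [1,0,-55,0,0,0,0],
    [1,0,-62,0,0,0,0],
    [1,0,-62,0,0,0,0.3],
    [1,0,-62,0,0,0,0.6],
    [1,0,-62,0,0,0,1],
    [1,0,-62,0,0,0,1],
  ],
)

```text
t: 2.6
position: [0.5626, 0.1666, 0.141]
orientation: [0.043, 0.999, 0.004, 0.001]
force: [-0.7, 13.0, 2.1]
width: 0.0303
```

>>> play_rows(
  motion=[
    [0,0,0,0,0,0,1],
    [0,0,0,0,0,0,1],
    [0,0,0,0,0,0,1],
    [0,0,0,0,0,0,1],
  ],
)

```text
t: 3.0
position: [0.5626, 0.1668, 0.141]
orientation: [0.043, 0.999, 0.004, 0.001]
force: [0.1, 3.2, -1.8]
width: 0.0304
```

>>> play_rows(
  motion=[
    [0,0,3,0,0,0,1],
    [0,0,6,0,0,0,1],
    [0,0,10,0,0,0,1],
    [0,0,10,0,0,0,1],
  ],
)

```text
t: 3.4
position: [0.5626, 0.1668, 0.1515]
orientation: [0.043, 0.999, 0.004, 0.002]
force: [0.7, 3.2, -5.6]
width: 0.0306
```

Run:
```python
from h import *
s=state();print(s["position"],s["force"],s["width"])
S=vision.read_camera("scene")[:,:,::-1]
cv2.imwrite("pics/c3.png",cv2.resize(S[170:320,330:480],None,fx=4,fy=4))
```

```text
[0.5625505  0.16677872 0.15145939] [ 0.69873563  3.19948119 -5.63549868] 0.030604521203741963
```

View pics/c3.png

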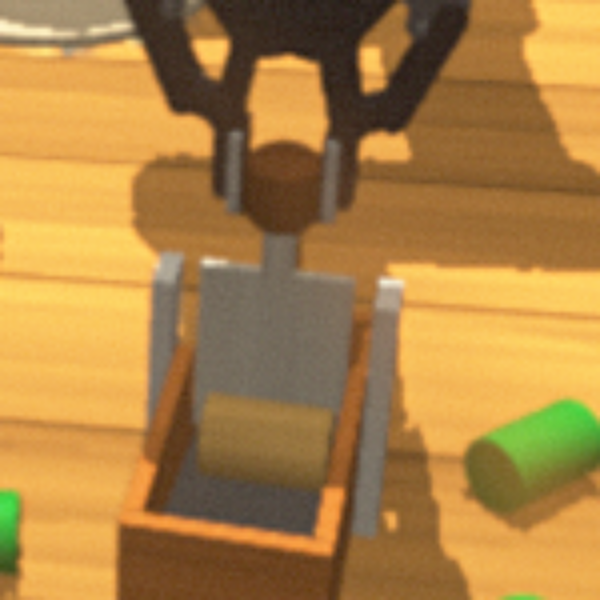

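The knob is held between the pads and the gate is rising with about 6 N of pull. I'll keep going to the stop.

>>> play_rows(
  motion=[
    [0,0,8,0,0,0,1],
    [0,0,16,0,0,0,1],
    [0,0,24,0,0,0,1],
    [0,0,31,0,0,0,1],
    [0,0,35,0,0,0,1],
    [0,0,38,0,0,0,1],
    [0,0,38,0,0,0,1],
    [0,0,38,0,0,0,1],
  ],
)

```text
t: 4.25
position: [0.5625, 0.1668, 0.189]
orientation: [0.043, 0.999, 0.004, 0.001]
force: [3.0, 4.3, -8.9]
width: 0.0303
```

>>> play_rows(
  motion=[
    [0,0,1,0,0,0,1],
    [0,0,1,0,0,0,1],
    [0,0,1,0,0,0,1],
    [0,0,1,0,0,0,1],
    [0,0,1,0,0,0,1],
    [0,0,1,0,0,0,1],
    [0,0,1,0,0,0,1],
    [0,0,1,0,0,0,1],
  ],
)

```text
t: 5.05
position: [0.5625, 0.1667, 0.1898]
orientation: [0.043, 0.999, 0.004, 0.001]
force: [5.0, 3.1, -9.6]
width: 0.0301
```

>>> play_rows(
  motion=[
    [0,0,0,0,0,0,1],
    [0,0,0,0,0,0,1],
    [0,0,0,0,0,0,1],
    [0,0,0,0,0,0,1],
    [0,0,0,0,0,0,1],
    [0,0,0,0,0,0,1],
    [0,0,0,0,0,0,1],
    [0,0,0,0,0,0,1],
  ],
)

```text
t: 5.85
position: [0.5625, 0.1668, 0.1897]
orientation: [0.043, 0.999, 0.004, 0.001]
force: [3.6, 3.1, -9.6]
width: 0.0302
```

Run:
```python
from h import *
s=state();print(s["position"],s["force"],s["width"])
S=vision.read_camera("scene")[:,:,::-1];T=vision.read_camera("top")[:,:,::-1]
cv2.imwrite("pics/c4.png",np.hstack([cv2.resize(S[150:350,310:510],(400,400)),cv2.resize(T[150:350,130:330],(400,400))]))
```

```text
[0.56248783 0.16676597 0.18972705] [ 3.64899844  3.11441691 -9.5848387 ] 0.03017316796785718
```

View pics/c4.png

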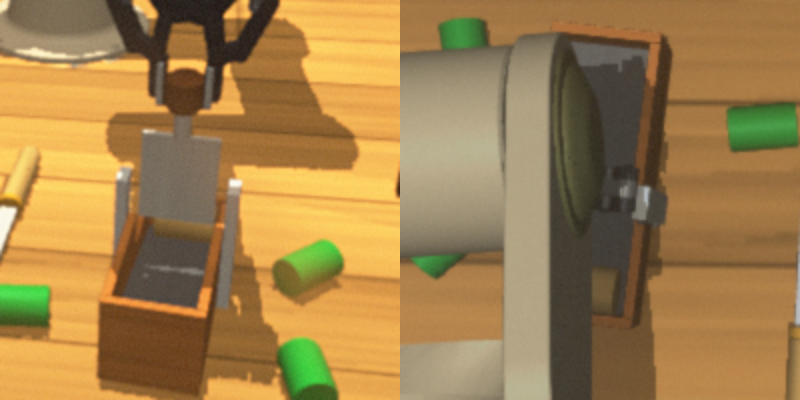

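The roller now lies against the tray's end wall, at about (605,290) in the top crop. The gate has been up about 48.7 mm for over 1.5 s. I'll lower it and release.

>>> play_rows(
  motion=[
    [0,0,-8,0,0,0,1],
    [0,0,-18,0,0,0,1],
    [0,0,-28,0,0,0,1],
    [0,0,-38,0,0,0,1],
    [0,0,-45,0,0,0,1],
    [0,0,-48,0,0,0,1],
    [0,0,-48,0,0,0,1],
    [0,0,-48,0,0,0,1],
  ],
)

```text
t: 6.75
position: [0.5625, 0.1668, 0.1418]
orientation: [0.043, 0.999, 0.004, 0.001]
force: [2.5, 3.0, -5.8]
width: 0.03
```

>>> play_rows(
  motion=[
    [0,0,0,0,0,0,0.5],
    [0,0,0,0,0,0,0],
    [0,0,0,0,0,0,0],
    [0,0,0,0,0,0,0],
    [0,0,0,0,0,0,0],
    [0,0,0,0,0,0,0],
  ],
)

```text
t: 7.35
position: [0.5625, 0.1667, 0.1419]
orientation: [0.043, 0.999, 0.004, 0.001]
force: [-0.4, 0.1, -0.3]
width: 0.0853
```

>>> play_rows(
  motion=[
    [0,0,15,0,0,0,0],
    [0,0,35,0,0,0,0],
    [0,0,60,0,0,0,0],
    [0,0,90,0,0,0,0],
    [-35,28,90,0,0,0,0],
    [-70,56,90,0,0,0,0],
    [-105,84,90,0,0,0,0],
    [-140,112,90,0,0,0,0],
  ],
)

```text
t: 8.15
position: [0.421, 0.2795, 0.232]
orientation: [0.043, 0.999, 0.004, 0.001]
force: [1.2, 1.0, 0.4]
width: 0.0849
```

>>> play_rows(
  motion=[
    [-35,28,0,0,0,0,0],
    [-70,56,0,0,0,0,0],
    [-105,84,0,0,0,0,0],
    [-140,112,0,0,0,0,0],
    [-175,140,0,0,0,0,0],
    [-210,168,0,0,0,0,0],
    [-210,168,0,0,0,0,0],
  ],
)

```text
t: 8.85
position: [0.2074, 0.4496, 0.2321]
orientation: [0.04, 0.999, 0.004, 0.001]
force: [0.4, -0.3, -0.2]
width: 0.0856
```

Run:
```python
from h import *
s=state();print(s["t"],s["position"],s["force"],s["width"])
S=vision.read_camera("scene")[:,:,::-1];T=vision.read_camera("top")[:,:,::-1]
cv2.imwrite("pics/c5.png",np.hstack([cv2.resize(S[170:350,160:480],(480,270)),cv2.resize(T[150:330,170:370],(300,270))]))
S0=cv2.imread("pics/scene0.png")
for b in((400,222),(229,207)): print(blob(S0[:,:,::-1].copy(),b)[0],blob(S[:,:,::-1].copy(),b)[0])
```

```text
8.85 [0.20735321 0.44960233 0.23214222] [ 0.3626464  -0.34514184 -0.22815491] 0.08560174195757234
[399.85267857 225.98214286] [399.47685185 226.16203704]
[228.9408867  210.25615764] [228.960199  210.2039801]
```

View pics/c5.png

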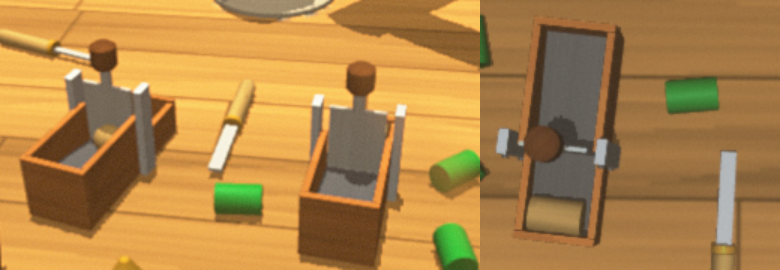

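The roller lies against the tray's end wall, both gates are down (their knobs are back at the first pixels), and the arm is clear.

```bash
python3 -c "
from station import r
print(r.hand_in())"
```

```text
the job is handed in; nothing more can be done
None
```

I gripped the roller chute's knob and pulled its gate up about 48 mm, where the pull was 9.6 N. I held it there about 1.6 s until the roller was in the tray, then lowered the gate, let go and backed the arm away. The job was handed in at about 9 s; it gives no verdict.

**Last checks:**
- **Roller:** the last picture shows it resting against the tray's end wall. I did not measure its distance from the gate.
- **Gates:** both knobs are within 0.5 px of where they started in the scene view, so both gates look shut.
- **Contact:** the force on the tool reads about zero, and the arm is well clear of the chutes.

**Disagreements:** the knob was about 4 mm farther in y than my estimate from the top view. The arm also settled about 4 mm higher than I commanded. The grip was firm anyway, and the opening read 30 mm on the 32 mm knob.

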